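# Get the red and green rivet boxes out of the stack

### The arm

A 7-joint arm with a two-finger parallel gripper is mounted at the origin on a cart in front of the work surface, level with it; the furniture and walls round the work are solid. World frame = base frame: x ahead of the robot, y to its left, z up, the work surface at z = 0. Lengths are in m, angles in rad, forces in N, time in s.
With the tool pointing down it reaches from about 0.425 to 0.825 m from the base axis. Payload 3.6 kg.
Tool frame: the origin (TCP) lies at the centre of the arm's flange, where the gripper is bolted on; the fingertips stand 173 mm ahead of it and the grasp point (between the pads) lies 155 mm ahead of it; z points along the fingers, y is the line along which they close (so a half turn about z gives the same grasp; the last joint's range is limited). The gripper opens to 85 mm and grips with 20 to 120 N. Pads are 22 mm wide; open, the fingers measure 114 mm over their backs; the gripper's body (76 mm by 85 mm) begins 54 mm behind the grasp point. The pads swing forward as they close: fully open they stand 13 mm farther back than shut.
Start: joints at [1.315, 0.615, -0.013, 1.423, 0.008, 1.103, -0.04], TCP at [0.148, -0.633, 0.405] pointing down, gripper open.
Joint ranges: [-3.12, 3.12], [-0.3, 2.06], [-1.34, 1.32], [0.26, 2.42], [-1.36, 4.5], [0.01, 1.98], [-2.84, 2.84]. Speed limits (rad/s): [2.79, 2.79, 3.14, 3.14, 3.14, 3.14, 3.14].

### API

Orientations are given as a 3x3 rotation matrix whose columns are the frame's x, y, z axes.
In Python, from rig import * gives the robot as it stands.
- The arm moves only by the shell command python3 -m handwheel 'ROWS' [FORCE]. ROWS is JSON, a list of rows, each a list of 3 entries, a list of its own where there are three numbers: the shift along the tool's x, y, z each as a share of 100 mm, from -1 to 1, then the turn, a rotation vector about the tool's x, y, z each as a share of 360 degrees, from -1 to 1, then the closure, from 0 (fully open) to 1 (shut). A call has 1 to 8 rows; each row is the pose to reach, as a shift and turn from the pose commanded when the call began, along the tool's axes at that moment, turning the shorter way round; what a row does not reach only later rows make up. A row lasts 1/10 s, in which the tool goes at most 50 mm and 8.59 degrees, less where a joint would pass 70% of its speed; a pose out of reach is approached as far as the arm can. A call with a number of a shift or a turn outside -1 to 1 is refused whole. A call with a gripper value outside its range is refused whole. The fingers move at their own pace and stop on an object; FORCE is the grip in N (left out, the last holds). Time passes only in rows, so rows that repeat a pose let the fingers close. It gives the time, the measured TCP pose, the force, the opening and the grip force at its end, in the units of the state.
- observe(): the state, without advancing time (a new reading comes with each control period).
- read_camera(name): name is "scene" or "top" or "wrist"; returns a dict with "img" (420x560x3 uint8, red, green, blue), "vfov" (degrees; the focal length in pixels is half the picture's height over the tangent of half this angle, whatever the lens; pixels are square), "cx", "cy" (the principal point, pixels), "rvec" (rotation vector, rad) and "tvec" (3), from world to camera coordinates, as OpenCV has them. Camera axes: x right, y down, z forward; pixel columns grow to the right and rows downward; lengths in m; the calibration is good to about 2 mm. A picture is of the moment at which its call begins. There is no depth.
- sign_off(): hands the job in; it is judged then, once.
Trained networks look in a picture, given as the dict that the camera call returned (one of the last four; its "shot" number tells which), for a name from the list of things; names that differ only in an ending like _2 or _b are one class to them, and where a whole thing is asked for, a point or a joint stands for the part that bears it (a point fixed in the world has none). Each returns a list of dicts, best first, with "score" (0 to 1); they miss things now and then, are a little off and sometimes report something else, mostly with a low value. They report only what shows in the picture. A call takes as long as a camera call. They do not tell look-alikes from the thing itself.
- silhouettes(target, picture): "mask" (420x560 bool, what is visible of it) and "centre" ([row, column] in pixels, amid what is visible of it).
The state is a dict: "t": time; "joint_positions": joint angles; "qd": joint speeds; "effort": joint torques, N m; "tcp_pos": TCP position; "eef_rot": TCP orientation; "ft_force": force on the tool from outside, world axes, zero at the start; "wrist_torque": the same for the moment, N m; "opening": finger opening in m; "finger_force": force on a finger pad.
Only numpy, scipy, OpenCV 4.12 (cv2) and the standard library are available. Lean on these libraries where they do the work, as an engineer would, in place of code of your own. Each camera call takes 0.05 s, during which the arm holds its last target. There are 200 camera calls.

### The job

Take the stack of stock boxes apart: set the paint jar on the cork coaster, the green box inside the green border and the red box inside the red border, each centred and square in its place, and put the blue box back squarely on the middle of the grey box, which stays where it stands. The grey mat is free for setting something aside meanwhile. Keep the boxes and the jar upright all the time.

Things in the scene. Friction and masses are not known exactly. Their poses are not given: they have to be found in the camera images.
- grey_box: grey flat-lidded steel stock box, 144 mm long (its y axis) x 70 mm wide (x) x 28 mm high, flat top and bottom, vertical sides; 0.6 kg, the bottom of the stack, stands on the bench; origin at the centre of its underside, z up
- red_box: red flat-lidded steel stock box, 120 mm long (its y axis) x 62 mm wide (x) x 28 mm high, flat top and bottom, vertical sides; about 0.3 kg, at the start centred on the grey box; origin at the centre of its underside, z up
- blue_box: blue flat-lidded steel stock box, 98 mm long (its y axis) x 54 mm wide (x) x 28 mm high, flat top and bottom, vertical sides; about 0.25 kg, at the start centred on the red box; origin at the centre of its underside, z up
- green_box: green flat-lidded steel stock box, 76 mm long (its y axis) x 46 mm wide (x) x 28 mm high, flat top and bottom, vertical sides; about 0.18 kg, at the start centred on the blue box; origin at the centre of its underside, z up
- paint_jar: round brown paint jar with black screw lid (part of the jar, closed), 39 mm diameter (lid 37 mm), 48 mm high, 80 g; at the start it stands on the green box at the top of the stack; origin at the centre of its underside, z up
- red_bay: fixed wooden board 4 mm thick on the bench with a painted red border 8 mm wide; the field inside the border is 144 mm (y) x 86 mm (x), the board itself 160 x 102 mm; origin at the centre of its underside, so its top is 4 mm above it
- green_bay: fixed wooden board 4 mm thick on the bench with a painted green border 8 mm wide; the field inside the border is 100 mm (y) x 70 mm (x), the board itself 116 x 86 mm; origin at the centre of its underside, so its top is 4 mm above it
- coaster: fixed round cork coaster on the bench, 70 mm diameter, 4 mm thick; origin at the centre of its underside
- spare_mat: fixed plain grey mat on the bench without border, 125 mm (y) x 80 mm (x), 4 mm thick, kept free for putting something down meanwhile; origin at the centre of its underside
Not all that is in view belongs to the job. Leave any pink or yellow look-alike of the paint_jar alone.

How it is judged:
At the end, for the whole second after the job is handed in: Red box flat in the red bay, green box in the green bay, jar upright on the coaster (centres within 14 mm), blue box flat on the grey box (within 12 mm), long sides within 0.18 rad, either way round; grey box within 30 mm of where it stood; all released and at rest (horizontal distance between red_box and red_bay below 0.014 m and z of red_box in the frame of red_bay between 0.002 and 0.008 m and angle between each of red_box, green_box, paint_jar, blue_box, grey_box's own z axis and vertical below 0.1 rad and linear speed of each of red_box, green_box, paint_jar, blue_box, grey_box below 0.02 m/s and angle between the y axis of red_box and the y axis of red_bay, either way round below 0.18 rad and horizontal distance between green_box and green_bay below 0.014 m and z of green_box in the frame of green_bay between 0.002 and 0.008 m and angle between the y axis of green_box and the y axis of green_bay, either way round below 0.18 rad and horizontal distance between paint_jar and coaster below 0.014 m and z of paint_jar in the frame of coaster between 0.002 and 0.008 m and horizontal distance between blue_box and grey_box below 0.012 m and z of blue_box in the frame of grey_box between 0.025 and 0.032 m and angle between the y axis of blue_box and the y axis of grey_box, either way round below 0.18 rad and distance of grey_box from where it was at the start of the episode below 0.03 m); the robot touches nothing.
It fails at once if a box or the jar is tipped over (more than 0.5 rad) (angle between any of grey_box, red_box, blue_box, green_box, paint_jar's own z axis and vertical above 0.5 rad).
It also fails if it takes over 128 s, if anything falls off the work surface, if the arm or the gripper's body presses on something with over 40 N, if the wrist force passes 120 N, or if a joint passes its speed limit or range.

## Working session

There is one attempt and no reset: what is moved stays moved. The work goes in short steps, Python scripts to look and compute and a shell command to move; the robot and the scene stay as the last step left them, time stands still between calls to the robot, and variables do not carry over. Pictures are saved under pics/ and viewed, at most 14 in all, crops included, and the job is handed in when it is done.

```bash
ls; mkdir -p pics
cat > h.py <<'E'
from rig import *
import numpy as np, cv2
def K(p):
    f=p["img"].shape[0]/2/np.tan(np.radians(p["vfov"])/2)
    return np.array([[f,0,p["cx"]],[0,f,p["cy"]],[0,0,1.]])
def ray(p,uv,z):
    R=cv2.Rodrigues(np.array(p["rvec"],float))[0];t=np.array(p["tvec"],float)
    c=-R.T@t; d=R.T@np.linalg.inv(K(p))@np.array([uv[0],uv[1],1.]); return c+d*(z-c[2])/d[2]
def proj(p,X):
    return cv2.projectPoints(np.array(X,float).reshape(-1,3),np.array(p["rvec"],float),np.array(p["tvec"],float),K(p),None)[0].reshape(-1,2)
def save(p,n): cv2.imwrite("pics/"+n,p["img"][:,:,::-1])
E
python3 - <<'E'
from h import *
o=observe();print({k:np.round(v,3).tolist() for k,v in o.items()})
ims=[]
for n in("top","scene"):
    p=read_camera(n);save(p,n+"0.png");print(n,p["vfov"],np.round(p["rvec"],3),np.round(p["tvec"],3),p.keys())
    for t in["grey_box","red_box","blue_box","green_box","paint_jar","red_bay","green_bay","coaster","spare_mat"]:
        print(t,[(round(d["score"],2),np.round(d["centre"]).tolist(),int(d["mask"].sum())) for d in silhouettes(t,p)])
E
```

```text
pics
{'t': 0.0, 'joint_positions': [1.314, 0.616, -0.013, 1.425, 0.008, 1.103, -0.04], 'qd': [0.001, -0.001, -0.001, 0.001, 0.001, 0.001, 0.0], 'effort': [-0.0, -46.922, 0.259, -17.104, 0.01, 0.01, 0.0], 'tcp_pos': [0.148, -0.633, 0.404], 'eef_rot': [[0.974, 0.228, -0.001], [0.228, -0.974, 0.002], [-0.0, -0.003, -1.0]], 'ft_force': [-0.281, 0.158, -0.171], 'wrist_torque': [-0.025, 0.003, 0.062], 'finger_force': 0.0, 'opening': 0.086}
top 43.51914393706457 [ 2.16  -2.122  0.151] [0.224 0.448 1.302] dict_keys(['img', 'vfov', 'cx', 'cy', 'rvec', 'tvec', 'shot'])
grey_box [(0.61, [239.0, 281.0], 362), (0.46, [226.0, 268.0], 331)]
red_box [(0.67, [234.0, 256.0], 169)]
blue_box [(0.55, [224.0, 294.0], 137)]
green_box [(0.72, [226.0, 271.0], 363)]
paint_jar [(0.69, [221.0, 278.0], 264), (0.64, [311.0, 220.0], 179), (0.56, [193.0, 324.0], 214), (0.5, [224.0, 352.0], 580)]
red_bay [(0.89, [142.0, 314.0], 2214)]
green_bay [(0.59, [213.0, 206.0], 1438)]
coaster [(0.67, [225.0, 352.0], 575)]
spare_mat []
scene 55.25872915973243 [ 0.595 -2.779  0.984] [0.481 0.03  0.967] dict_keys(['img', 'vfov', 'cx', 'cy', 'rvec', 'tvec', 'shot'])
grey_box []
red_box [(0.95, [248.0, 284.0], 350)]
blue_box [(0.79, [236.0, 285.0], 321)]
green_box [(0.79, [216.0, 288.0], 448)]
paint_jar [(0.88, [185.0, 276.0], 308), (0.8, [200.0, 295.0], 430), (0.8, [321.0, 366.0], 463)]
red_bay [(0.87, [182.0, 222.0], 1778)]
green_bay [(0.85, [297.0, 234.0], 2126)]
coaster [(0.58, [180.0, 315.0], 414), (0.27, [200.0, 293.0], 443)]
spare_mat [(0.71, [244.0, 200.0], 1588)]
```

Run:
```python
import cv2
a=cv2.imread("pics/top0.png")[110:350,150:410];cv2.imwrite("pics/top0c.png",cv2.resize(a,None,fx=2.5,fy=2.5,interpolation=cv2.INTER_CUBIC)[:600])
a=cv2.imread("pics/scene0.png")[130:360,150:430];cv2.imwrite("pics/scene0c.png",cv2.resize(a,None,fx=2.5,fy=2.5,interpolation=cv2.INTER_CUBIC)[:600])
```

```text
(no output)
```

View pics/top0c.png

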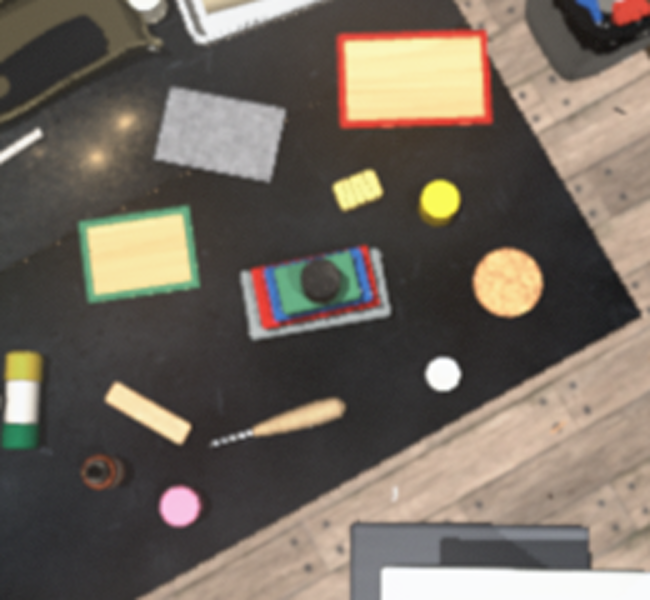

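View pics/scene0c.png

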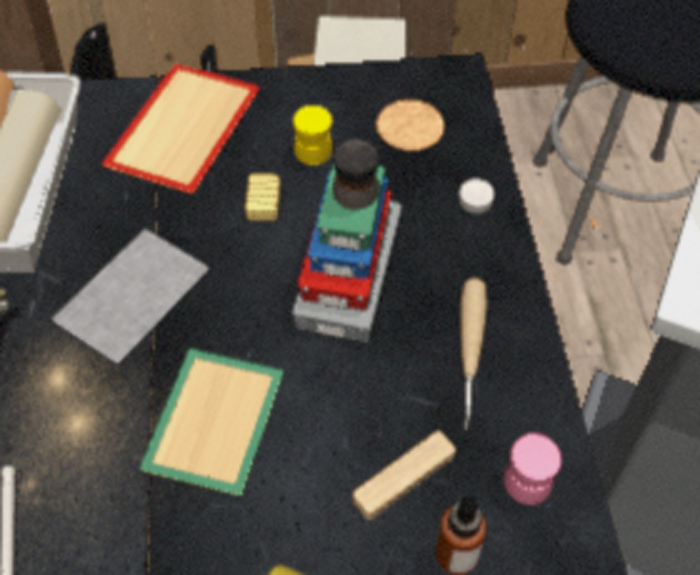

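The stack with the brown jar (black lid) is at about full-picture px (279,222) in the top view. The look-alikes are a yellow jar at (326,190) and a pink jar at (222,312). The jar on the stack is the one meant because it is brown with a black lid and stands on the green box. The crop confirms it.

```bash
cat >> h.py <<'E'
def rect(p,mask,z):
    n,l,s,_=cv2.connectedComponentsWithStats(mask.astype(np.uint8)); k=1+np.argmax(s[1:,4]); m=(l==k).astype(np.uint8)
    c=max(cv2.findContours(m,cv2.RETR_EXTERNAL,cv2.CHAIN_APPROX_NONE)[0],key=cv2.contourArea)[:,0,:]
    w=np.array([ray(p,u,z)[:2] for u in c])*1000
    (cx,cy),(a,b),g=cv2.minAreaRect(w.astype(np.float32))
    ang=g+(90 if b>a else 0)   # long-axis direction, deg from world x
    return round(cx),round(cy),round(max(a,b)),round(min(a,b)),round((ang+90)%180-90,1)
def hsv(p): return cv2.cvtColor(p["img"],cv2.COLOR_RGB2HSV).astype(int)
def corners(x,y,L,W,ang,z):
    a=np.radians(ang);u=np.array([np.cos(a),np.sin(a)]);v=np.array([-u[1],u[0]])
    return [np.r_[np.array([x,y])+s*u*L/2+t*v*W/2,z] for s,t in((1,1),(1,-1),(-1,-1),(-1,1))]
E
python3 - <<'E'
from h import *
for n in("top","scene"):
    p=read_camera(n);H=hsv(p);h,s,v=H[...,0],H[...,1],H[...,2];print(n)
    R=cv2.Rodrigues(np.array(p["rvec"]))[0];print("cam",-R.T@p["tvec"])
    for t in["red_bay","green_bay","coaster","spare_mat"]:
        for d in silhouettes(t,p)[:2]: print(t,round(d["score"],2),rect(p,d["mask"],.004))
    gm=(h>50)&(h<90)&(s>90)&(v>40); bm=(h>100)&(h<125)&(s>110)&(v>50); rm=((h<8)|(h>172))&(s>150)&(v>50)
    win=np.zeros(h.shape,bool)
    if n=="top": win[200:260,240:315]=1
    else: win[185:275,262:320]=1
    for c,m,z in(("green",gm,.112),("blue",bm,.084),("red",rm,.056)): print(c,rect(p,m&win,z),(m&win).sum())
    # mat by colour in top
    if n=="top":
        w2=np.zeros(h.shape,bool);w2[140:188,205:268]=1
        print("mat",rect(p,(v>75)&(s<60)&w2,.004))
        print("grey",rect(p,(v>60)&(h>=0)&win,.028))
        d=silhouettes("paint_jar",p)
        for q in d: print(q["centre"],np.round(ray(p,q["centre"][::-1],.16),3), np.round(ray(p,q["centre"][::-1],.04),3))
E
```

```text
top
cam [0.24601654 0.22010783 1.35560099]
red_bay 0.89 (657, 132, 160, 104, -87.2)
green_bay 0.93 (462, 418, 115, 86, -80.3)
green_bay 0.46 (440, 35, 66, 65, 0.0)
coaster 0.64 (440, 33, 67, 65, 45.6)
spare_mat 0.81 (593, 336, 125, 81, 79.4)
green (414, 252, 45, 31, 14.2) 309
blue (434, 189, 53, 13, 6.8) 142
red (413, 285, 62, 14, 18.8) 179
mat (593, 347, 157, 104, 89.8)
grey (433, 241, 168, 119, -88.4)
[224.5, 276.0] [0.41  0.231 0.16 ] [0.427 0.233 0.04 ]
[190.7, 327.4] [0.491 0.114 0.16 ] [0.516 0.103 0.04 ]
[310.1, 221.9] [0.214 0.349 0.16 ] [0.211 0.362 0.04 ]
scene
cam [0.20496848 0.73096093 0.76831883]
red_bay 0.8 (657, 134, 162, 104, -87.2)
green_bay 0.87 (464, 419, 119, 88, -80.1)
coaster 0.94 (441, 36, 66, 65, 24.3)
spare_mat 0.63 (594, 338, 123, 80, 79.1)
green (420, 241, 82, 48, -74.3) 331
blue (417, 263, 57, 53, -75.9) 238
red (425, 239, 132, 63, -77.3) 343
```

```bash
cat >> h.py <<'E'
S={"grey":(.144,.070),"red":(.120,.062),"blue":(.098,.054),"green":(.076,.046)}
def cmasks(p):
    H=hsv(p);h,s,v=H[...,0],H[...,1],H[...,2]
    return {"green":(h>50)&(h<90)&(s>90)&(v>40),"blue":(h>100)&(h<125)&(s>110)&(v>50),"red":((h<8)|(h>172))&(s>150)&(v>50)}
def render(p,items,k=4):
    """items: list bottom-up of (name,x,y,ang_deg,z0) ; jar as ('jar',x,y,0,z0); supersampled label images"""
    L=np.zeros((420*k,560*k),np.uint8)
    for i,(n,x,y,a,z) in enumerate(items):
        if n=="jar":
            q=np.linspace(0,6.28,40);P=[(x+.0195*np.cos(b),y+.0195*np.sin(b),zz) for b in q for zz in(z,z+.048)]
        else: P=corners(x,y,*S[n],a,z)+corners(x,y,*S[n],a,z+.028)
        hull=cv2.convexHull((((proj(p,P)+.5)*k).astype(np.float32)))
        cv2.fillConvexPoly(L,hull.astype(np.int32),i+1)
    return L
def fit(pics,make,x0,step=(.006,.006,5)):
    from scipy.optimize import minimize
    cm=[cmasks(p) for p in pics]
    def cost(v):
        it=make(v);c=0
        for p,m in zip(pics,cm):
            L=render(p,it);tot=0;bad=0
            for i,t in enumerate(it):
                if t[0] in m:
                    a=cv2.resize((L==i+1).astype(np.float32),(560,420),interpolation=cv2.INTER_AREA)
                    ys,xs=np.where(a>0); 
                    if not len(ys): continue
                    r=np.s_[max(ys.min()-12,0):ys.max()+12,max(xs.min()-12,0):xs.max()+12]
                    bad+=np.abs(a[r]-m[t[0]][r]).sum();tot+=a.sum()
            c+=bad/max(tot,1)
        return c
    x0=np.array(x0,float);s=np.array([x0]+[x0+np.eye(len(x0))[i]*step[i%3] for i in range(len(x0))])
    r=minimize(cost,x0,method="Nelder-Mead",options=dict(initial_simplex=s,xatol=2e-4,fatol=1e-4,maxiter=400))
    return np.round(r.x,4),round(r.fun,3)
E
cat > st.py <<'E'
from h import *
mk=lambda v:[("grey",v[0],v[1],v[2],0),("red",v[0],v[1],v[2],.028),("blue",v[0],v[1],v[2],.056),("green",v[0],v[1],v[2],.084),("jar",v[3],v[4],0,.112)]
P=[read_camera("top"),read_camera("scene")]
for q in(P,P[:1],P[1:]): print(fit(q,mk,[.425,.238,-77,.41,.228],(.006,.006,5)))
E
python3 st.py
```

```text
(array([  0.4253,   0.2313, -76.5956,   0.4207,   0.2261]), np.float64(0.987))
(array([  0.425 ,   0.2315, -75.8802,   0.4172,   0.2258]), np.float64(0.426))
(array([  0.4276,   0.2256, -76.3843,   0.4217,   0.2258]), np.float64(0.414))
```

```bash
cat > to.py <<'E'
# usage: to.py x y tipz yaw(deg of tool y) -> shift in tool axes (units of 100 mm) and residual turn (tool rotvec, share of 360deg)
import sys; from h import *; from scipy.spatial.transform import Rotation as Ro
def rot(yaw):
    a=np.radians(yaw);return np.array([[-np.sin(a),np.cos(a),0],[np.cos(a),np.sin(a),0],[0,0,-1.]])
def plan(x,y,tz,yaw):
    o=observe();R=np.array(o["eef_rot"]);d=np.array([x,y,tz+.173])-o["tcp_pos"]
    print("t%.1f"%o["t"],"tcp",np.round(o["tcp_pos"],3),"shift",np.round(R.T@d*10,2),"turn",np.round(Ro.from_matrix(R.T@rot(yaw)).as_rotvec()/2/np.pi,3),"j",np.round(o["joint_positions"],2),"open",round(o["opening"],3))
if __name__=="__main__": plan(*map(float,sys.argv[1:5]))
E
sed -i 's/rot(yaw):/rot(yaw): # tool y at yaw, z down, x = y+90deg/; s/\[\[-np.sin(a),np.cos(a),0\],\[np.cos(a),np.sin(a),0\]/[[-np.sin(a),np.cos(a),0],[np.cos(a),np.sin(a),0]/' to.py
python3 -m handwheel '[[[0,0,0],[0,0,-0.25],0],[[0,0,0],[0,0,-0.25],0],[[0,0,0],[0,0,-0.25],0],[[0,0,0],[0,0,-0.25],0],[[0,0,0],[0,0,-0.25],0],[[0,0,0],[0,0,-0.25],0],[[0,0,0],[0,0,-0.25],0],[[0,0,0],[0,0,-0.25],0]]' 30
python3 to.py .5 -.35 .23 13.5;python3 to.py .55 .1 .23 13.5
```

```text
t: 2.45
tcp_pos: [0.1479, -0.6329, 0.4047]
eef_rot: [[0.135, 0.991, -0.0], [0.991, -0.135, -0.0], [-0.0, -0.0, -1.0]]
ft_force: [0.0, 0.8, -1.0]
opening: 0.0852
finger_force: 0.0
t2.5 tcp [ 0.148 -0.633  0.405] shift [3.28 3.11 0.02] turn [-0.     0.    -0.059] j [ 1.49  0.63 -0.33  1.42  0.22  1.13  0.99] open 0.085
t2.5 tcp [ 0.148 -0.633  0.405] shift [7.8  3.   0.02] turn [-0.     0.    -0.059] j [ 1.49  0.63 -0.33  1.42  0.22  1.13  0.99] open 0.085
```

```bash
python3 -m handwheel '[[[0.5,0.5,0],[0,0,-0.059],0],[[0.5,0.5,0],[0,0,-0.059],0],[[0.5,0.5,0],[0,0,-0.059],0],[[0.5,0.5,0],[0,0,-0.059],0]]' >/dev/null
python3 to.py .5 -.35 .23 13.5
python3 -m handwheel '[[[0.95,0.95,0],[0,0,0],0],[[0.95,0.95,0],[0,0,0],0],[[0.95,0.95,0],[0,0,0],0],[[0.95,0.95,0],[0,0,0],0]]' >/dev/null
python3 -m handwheel '[[[0.95,0.95,0],[0,0,0],0],[[0.95,0.95,0],[0,0,0],0],[[0.95,0.95,0],[0,0,0],0],[[0.95,0.95,0],[0,0,0],0]]' >/dev/null
python3 to.py .5 -.35 .23 13.5;python3 to.py .55 .1 .23 13.5
```

```text
t2.9 tcp [ 0.205 -0.59   0.405] shift [1.66 3.42 0.02] turn [ 0.     0.    -0.001] j [ 1.45  0.61 -0.43  1.49  0.27  1.1   1.2 ] open 0.085
t3.6 tcp [ 0.349 -0.358  0.405] shift [-0.27  1.49  0.03] turn [ 0. -0.  0.] j [ 1.1   0.42 -0.49  1.84  0.23  0.94  0.74] open 0.086
t3.6 tcp [ 0.349 -0.358  0.405] shift [3.99 3.03 0.04] turn [ 0. -0.  0.] j [ 1.1   0.42 -0.49  1.84  0.23  0.94  0.74] open 0.086
```

```bash
for i in 1 ; do python3 -m handwheel '[[[0.6,1,0],[0,0,0],0],[[0.6,1,0],[0,0,0],0],[[0.6,1,0],[0,0,0],0],[[0.6,1,0],[0,0,0],0]]' >/dev/null; done
python3 -m handwheel '[[[1,0.8,0],[0,0,0],0],[[1,0.8,0],[0,0,0],0],[[1,0.8,0],[0,0,0],0],[[1,0.8,0],[0,0,0],0]]' >/dev/null
python3 -m handwheel '[[[1,0.5,0],[0,0,0],0],[[1,0.5,0],[0,0,0],0],[[1,0.5,0],[0,0,0],0],[[1,0.5,0],[0,0,0],0]]' >/dev/null
python3 -m handwheel '[[[1,0,0],[0,0,0],0],[[1,0,0],[0,0,0],0],[[1,0,0],[0,0,0],0]]' >/dev/null
python3 to.py .46 .21 .23 13.5
python3 - <<'E'
from h import *
p=read_camera("wrist");save(p,"w1.png");R=cv2.Rodrigues(np.array(p["rvec"]))[0];print(-R.T@p["tvec"],R[2])
for d in silhouettes("paint_jar",p): print(d["score"],d["centre"])
E
```

```text
t5.2 tcp [0.487 0.044 0.405] shift [1.67 0.13 0.03] turn [ 0. -0.  0.] j [ 0.25  0.41 -0.54  1.86  0.26  0.94 -0.17] open 0.086
[0.46987693 0.11525448 0.37415333] [ 0.06708612 -0.27342441 -0.95955122]
0.93 [132.8, 327.9]
```

View pics/w1.png

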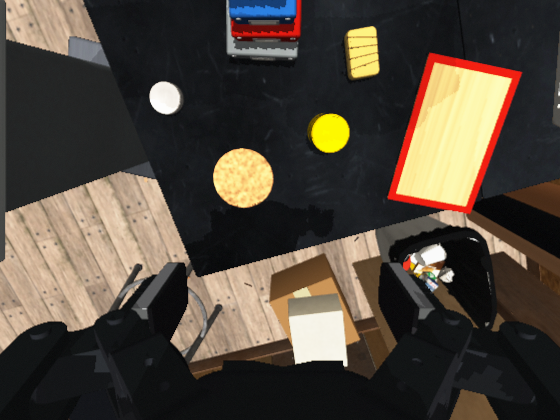

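The view shows the yellow jar at (330,133), the coaster at (243,178), the red bay on the right and the near end of the stack at (263,30). I'll move on over the stack.

```bash
python3 -m handwheel '[[[1,-0.1,0],[0,0,0],0],[[1,-0.1,0],[0,0,0],0],[[1,-0.1,0],[0,0,0],0]]' >/dev/null
python3 -m handwheel '[[[0.5,-0.2,0],[0,0,0],0],[[0.5,-0.2,0],[0,0,0],0],[[0.5,-0.2,0],[0,0,0],0]]' >/dev/null
cat > w.py <<'E'
import sys;from h import *
p=read_camera("wrist");save(p,sys.argv[1])
for t in("paint_jar","green_box","blue_box","red_box","grey_box"):
    for d in silhouettes(t,p):
        z={"paint_jar":.16,"green_box":.112,"blue_box":.084,"red_box":.056,"grey_box":.028}[t]
        print(t,round(d["score"],2),np.round(d["centre"]),rect(p,d["mask"],z))
E
python3 w.py w2.png; python3 to.py .42 .226 .23 13.5
```

```text
paint_jar 0.98 [151. 289.] (421, 228, 37, 36, -13.8)
paint_jar 0.9 [257. 349.] (477, 162, 37, 24, -50.5)
green_box 0.83 [112. 295.] (419, 247, 46, 41, 11.9)
blue_box 0.59 [ 88. 300.] (417, 273, 56, 22, -4.4)
red_box 0.64 [ 73. 305.] (419, 269, 61, 47, 12.1)
red_box 0.63 [115. 297.] (425, 228, 93, 56, -75.4)
grey_box 0.79 [ 94. 262.] (423, 233, 143, 70, -78.9)
t6.2 tcp [0.426 0.178 0.405] shift [0.48 0.05 0.02] turn [-0.     0.    -0.001] j [-0.03  0.37 -0.57  1.93  0.25  0.91 -0.49] open 0.086
```

View pics/w2.png

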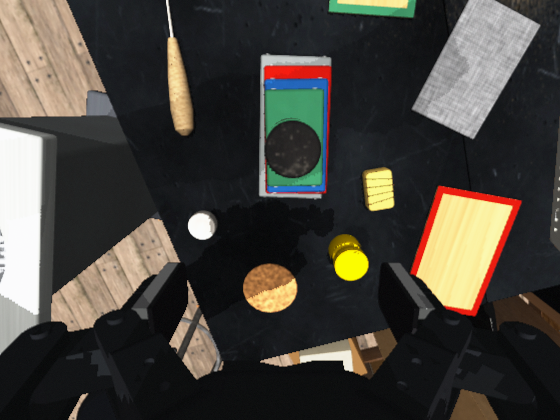

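The brown jar with the black lid is at px (293,149) on the green box (lid measured 37 mm at (421,228), as it should be). The yellow jar at (350,258) is to be left alone. Descending on the jar.

```bash
python3 -m handwheel '[[[0.5,0.05,0.1],[0,0,0],0],[[0.5,0.05,0.6],[0,0,0],0],[[0.5,0.05,1.0],[0,0,0],0],[[0.5,0.05,1.0],[0,0,0],0]]' >/dev/null
python3 to.py .421 .228 .121 13.5
python3 -m handwheel '[[[0,0,0.12],[0,0,0],0],[[0,0,0.12],[0,0,0],0],[[0,0,0.12],[0,0,0],1],[[0,0,0.12],[0,0,0],1],[[0,0,0.12],[0,0,0],1],[[0,0,0.12],[0,0,0],1],[[0,0,0.12],[0,0,0],1],[[0,0,0.12],[0,0,0],1]]' 25
python3 -m handwheel '[[[0,0,0],[0,0,0],1],[[0,0,0],[0,0,0],1],[[0,0,0],[0,0,0],1],[[0,0,-0.3],[0,0,0],1],[[0,0,-0.6],[0,0,0],1],[[0,0,-0.6],[0,0,0],1]]'
python3 to.py .4405 .0345 .03 13.5
```

```text
t6.5 tcp [0.417 0.228 0.301] shift [-0.01  0.04  0.07] turn [-0.002  0.001 -0.001] j [-0.21  0.54 -0.49  2.02  0.39  0.68 -0.72] open 0.085
t: 7.35
tcp_pos: [0.4188, 0.23, 0.2938]
eef_rot: [[-0.227, 0.974, 0.002], [0.974, 0.227, 0.0], [0.0, 0.002, -1.0]]
ft_force: [-0.2, -0.2, 6.4]
opening: 0.0381
finger_force: 24.9
t: 7.95
tcp_pos: [0.4191, 0.2308, 0.356]
eef_rot: [[-0.228, 0.974, 0.007], [0.974, 0.228, 0.004], [0.003, 0.007, -1.0]]
ft_force: [0.5, 0.7, -1.3]
opening: 0.0382
finger_force: 25.9
t8.0 tcp [0.419 0.231 0.356] shift [-1.96 -0.25  1.52] turn [ 0.001 -0.    -0.001] j [-0.16  0.46 -0.55  1.96  0.33  0.8  -0.67] open 0.038
```

```bash
python3 -m handwheel '[[[-1,-0.12,0],[0,0,0],1],[[-1,-0.12,0],[0,0,0],1],[[-1,-0.12,0],[0,0,0],1],[[-1,-0.12,0],[0,0,0],1]]' >/dev/null
python3 -m handwheel '[[[-0.96,-0.12,0],[0,0,0],1],[[-0.96,-0.12,0.4],[0,0,0],1],[[-0.96,-0.12,0.8],[0,0,0],1],[[-0.96,-0.12,1],[0,0,0],1],[[-0.96,-0.12,1],[0,0,0],1]]' >/dev/null
python3 to.py .4405 .0345 .016 13.5
python3 - <<'E'
from h import *
p=read_camera("wrist")
for d in silhouettes("coaster",p): print(d["score"],rect(p,d["mask"],.004))
E
```

```text
t8.8 tcp [0.439 0.035 0.25 ] shift [-0.01  0.02  0.61] turn [-0.001 -0.    -0.001] j [ 0.16  0.59 -0.41  2.16  0.49  0.49 -0.4 ] open 0.038
0.82 (441, 41, 69, 57, 5.6)
```

```bash
python3 -m handwheel '[[[0,0.02,0.3],[0,0,0],1],[[0,0.02,0.5],[0,0,0],1],[[0,0.02,0.58],[0,0,0],1],[[0,0.02,0.62],[0,0,0],1],[[0,0.02,0.62],[0,0,0],1],[[0,0.02,0.62],[0,0,0],1]]'
python3 to.py .4405 .0345 .015 13.5
```

```text
t: 9.55
tcp_pos: [0.442, 0.0342, 0.1917]
eef_rot: [[-0.228, 0.974, 0.002], [0.974, 0.228, 0.0], [-0.0, 0.002, -1.0]]
ft_force: [0.1, -0.7, -1.5]
opening: 0.038
finger_force: 25.9
t9.6 tcp [0.442 0.034 0.192] shift [ 0.01 -0.01  0.04] turn [ 0.     0.    -0.001] j [ 0.06  0.69 -0.28  2.19  0.59  0.32 -0.49] open 0.038
```

```bash
python3 -m handwheel '[[[0,0,0.05],[0,0,0],1],[[0,0,0.05],[0,0,0],1],[[0,0,0.05],[0,0,0],1]]' | grep -E "tcp|ft"
python3 -m handwheel '[[[0,0,0.02],[0,0,0],1],[[0,0,0.02],[0,0,0],1]]' | grep -E "tcp|ft"
```

```text
tcp_pos: [0.4417, 0.0339, 0.1859]
ft_force: [0.3, -0.2, -0.6]
tcp_pos: [0.4414, 0.0341, 0.1857]
ft_force: [-2.4, 0.2, 21.0]
```

```bash
python3 -m handwheel '[[[0,0,-0.02],[0,0,0],0.5],[[0,0,-0.02],[0,0,0],0],[[0,0,-0.02],[0,0,0],0],[[0,0,-0.02],[0,0,0],0],[[0,0,-0.3],[0,0,0],0],[[0,0,-0.6],[0,0,0],0],[[0,0,-1],[0,0,0],0]]' | grep -E "tcp|ft|open"
python3 -m handwheel '[[[0.2,0,-0.5],[0,0,0],0],[[0.7,0,-0.8],[0,0,0],0],[[1,0,-0.8],[0,0,0],0],[[1,0,-0.8],[0,0,0],0]]' | grep -E "tcp|ft"
cat > bx.py <<'E'
import sys;from h import *
# wrist views of boards/boxes: bx.py name z [name z ...]
p=read_camera("wrist")
a=sys.argv[1:]
for n,z in zip(a[::2],a[1::2]):
    for d in silhouettes(n,p): print(n,round(d["score"],2),np.round(d["centre"]),rect(p,d["mask"],float(z)))
E
python3 bx.py green_box .112 blue_box .084 red_box .056 grey_box .028 paint_jar .052 coaster .004; python3 to.py .425 .230 .23 13.5
```

```text
tcp_pos: [0.4411, 0.0338, 0.2836]
ft_force: [1.1, 0.2, 0.8]
opening: 0.085
tcp_pos: [0.4174, 0.1368, 0.3658]
ft_force: [0.3, -0.7, 0.9]
green_box 0.64 [ 82. 322.] (422, 230, 76, 46, -76.3)
blue_box 0.75 [150. 312.] (435, 188, 53, 15, 8.8)
red_box 0.91 [ 16. 304.] (426, 233, 120, 62, -77.2)
grey_box 0.96 [ 98. 278.] (423, 233, 143, 68, -78.9)
paint_jar 0.65 [239. 373.] (510, 117, 53, 37, -46.9)
paint_jar 0.59 [295. 278.] (440, 43, 58, 36, -76.4)
coaster 0.86 [267. 281.] (441, 39, 68, 59, 11.9)
t11.5 tcp [0.419 0.13  0.363] shift [ 0.96  0.28 -0.4 ] turn [-0.     0.    -0.001] j [ 0.08  0.4  -0.59  2.04  0.31  0.78 -0.47] open 0.085
```

```bash
python3 -m handwheel '[[[0.97,0.25,0],[0,0,0],0],[[0.97,0.25,0],[0,0,0],0],[[0.97,0.25,0.4],[0,0,0],0],[[0.97,0.25,0.7],[0,0,0],0],[[0.97,0.25,0.7],[0,0,0],0]]' | grep -E "tcp|ft"
python3 to.py .422 .230 .091 13.5
```

```text
tcp_pos: [0.4203, 0.23, 0.2902]
ft_force: [-0.1, 0.0, 0.4]
t12.0 tcp [0.42 0.23 0.29] shift [-0.    0.02  0.26] turn [-0.001  0.001 -0.001] j [-0.2   0.57 -0.5   2.02  0.43  0.67 -0.76] open 0.085
```

```bash
python3 -m handwheel '[[[0,0.02,0.2],[0,0,0],0],[[0,0.02,0.26],[0,0,0],0],[[0,0.02,0.26],[0,0,0],1],[[0,0.02,0.26],[0,0,0],1],[[0,0.02,0.26],[0,0,0],1],[[0,0.02,0.26],[0,0,0],1],[[0,0.02,0.26],[0,0,0],1],[[0,0.02,0.26],[0,0,0],1]]' 40
python3 -m handwheel '[[[0,0,0],[0,0,0],1],[[0,0,0],[0,0,0],1],[[0,0,-0.2],[0,0,0],1],[[0,0,-0.6],[0,0,0],1],[[0,0,-0.6],[0,0,0],1]]'
python3 to.py .463 .4185 .06 9.8
python3 bx.py green_box .142 blue_box .084 green_bay .004
```

```text
t: 12.8
tcp_pos: [0.4232, 0.2321, 0.269]
eef_rot: [[-0.227, 0.974, 0.002], [0.974, 0.227, 0.0], [-0.0, 0.002, -1.0]]
ft_force: [-1.1, -0.8, 6.4]
opening: 0.0448
finger_force: 42.1
t: 13.3
tcp_pos: [0.4241, 0.2333, 0.3319]
eef_rot: [[-0.228, 0.974, 0.008], [0.974, 0.228, 0.006], [0.003, 0.009, -1.0]]
ft_force: [0.7, 0.9, -1.7]
opening: 0.0448
finger_force: 41.7
t13.3 tcp [0.424 0.233 0.332] shift [1.71 0.79 1.  ] turn [ 0.001 -0.001  0.009] j [-0.17  0.51 -0.55  1.97  0.38  0.75 -0.71] open 0.045
green_box 0.73 [270. 280.] (429, 219, 101, 57, -76.3)
blue_box 0.64 [173. 275.] (417, 267, 53, 27, 13.0)
blue_box 0.4 [361. 257.] (436, 115, 10, 3, 12.6)
green_bay 0.89 [ 32. 375.] (470, 384, 88, 50, 11.4)
```

```bash
python3 -m handwheel '[[[0.9,0.4,0],[0,0,0.01],1],[[0.9,0.4,0],[0,0,0.01],1],[[0.9,0.4,0],[0,0,0.01],1],[[0.9,0.4,0],[0,0,0.01],1]]' >/dev/null
python3 to.py .4635 .420 .06 9.8
```

```text
t13.9 tcp [0.441 0.33  0.326] shift [0.85 0.38 0.93] turn [-0.001  0.    -0.   ] j [-0.35  0.6  -0.51  1.8   0.38  0.84 -0.88] open 0.045
```

```bash
python3 -m handwheel '[[[0.85,0.38,0],[0,0,0],1],[[0.85,0.38,0.3],[0,0,0],1],[[0.85,0.38,0.7],[0,0,0],1],[[0.85,0.38,1],[0,0,0],1],[[0.85,0.38,1],[0,0,0],1],[[0.85,0.38,1],[0,0,0],1]]'
python3 to.py .4635 .420 .016 9.8
```

```text
t: 14.5
tcp_pos: [0.4652, 0.4176, 0.2272]
eef_rot: [[-0.165, 0.986, -0.001], [0.986, 0.165, -0.002], [-0.002, -0.002, -1.0]]
ft_force: [0.4, 0.4, -1.0]
opening: 0.0449
finger_force: 41.7
t14.5 tcp [0.465 0.418 0.227] shift [ 0.03 -0.01  0.38] turn [-0.     0.    -0.001] j [-0.51  0.82 -0.43  1.66  0.46  0.77 -1.  ] open 0.045
```

```bash
python3 -m handwheel '[[[0.02,-0.01,0.2],[0,0,0],1],[[0.02,-0.01,0.33],[0,0,0],1],[[0.02,-0.01,0.35],[0,0,0],1],[[0.02,-0.01,0.36],[0,0,0],1]]' | grep -E "tcp|ft"
python3 -m handwheel '[[[0,0,0.02],[0,0,0],1],[[0,0,0.02],[0,0,0],1]]' | grep -E "tcp|ft"
```

```text
tcp_pos: [0.464, 0.4204, 0.1925]
ft_force: [-0.9, -0.0, -1.1]
tcp_pos: [0.4638, 0.4207, 0.1904]
ft_force: [-0.4, 0.3, -2.4]
```

```bash
python3 -m handwheel '[[[0,0,0.02],[0,0,0],1],[[0,0,0.02],[0,0,0],1]]' | grep -E "tcp|ft"
python3 -m handwheel '[[[0,0,0.01],[0,0,0],1],[[0,0,0.01],[0,0,0],1]]' | grep -E "tcp|ft"
```

```text
tcp_pos: [0.4638, 0.4209, 0.1891]
ft_force: [-0.8, -0.8, 3.6]
tcp_pos: [0.4637, 0.421, 0.1891]
ft_force: [-1.4, -2.2, 9.8]
```

```bash
python3 -m handwheel '[[[0,0,-0.01],[0,0,0],0],[[0,0,-0.01],[0,0,0],0],[[0,0,-0.01],[0,0,0],0],[[0,0,-0.3],[0,0,0],0],[[0,0,-0.7],[0,0,0],0],[[0,0,-1],[0,0,0],0]]' | grep -E "tcp|ft|open"
python3 -m handwheel '[[[-0.9,-0.3,-0.5],[0,0,-0.01],0],[[-0.9,-0.3,-0.7],[0,0,-0.01],0],[[-0.9,-0.3,-0.7],[0,0,-0.01],0],[[-0.9,-0.3,-0.7],[0,0,-0.01],0]]' >/dev/null
python3 bx.py green_box .032 green_bay .004
python3 -m handwheel '[[[-1,-0.4,0],[0,0,0],0],[[-1,-0.4,0],[0,0,0],0],[[-1,-0.4,0],[0,0,0],0],[[-1,-0.4,0],[0,0,0],0]]' >/dev/null
python3 bx.py green_box .032 green_bay .004 blue_box .084 red_box .056 grey_box .028
python3 to.py .423 .232 .063 13.5
```

```text
tcp_pos: [0.4636, 0.421, 0.2883]
ft_force: [0.1, 0.5, -0.2]
opening: 0.0856
green_box 0.58 [ 91. 321.] (464, 420, 77, 47, -80.2)
green_bay 0.58 [ 91. 297.] (465, 418, 116, 86, -80.5)
green_bay 0.6 [ 27. 365.] (471, 379, 87, 40, 11.8)
blue_box 0.9 [195. 276.] (425, 231, 98, 53, -76.4)
red_box 0.66 [122. 288.] (423, 251, 84, 62, -76.9)
red_box 0.37 [105. 272.] (411, 297, 62, 13, 13.8)
grey_box 0.83 [103. 266.] (411, 298, 68, 16, 15.2)
t17.4 tcp [0.433 0.222 0.357] shift [ 0.12 -0.07  1.21] turn [ 0. -0. -0.] j [-0.12  0.48 -0.58  1.94  0.35  0.83 -0.65] open 0.086
```

```bash
python3 -m handwheel '[[[0.1,-0.06,0.4],[0,0,0],0],[[0.1,-0.06,0.8],[0,0,0],0],[[0.1,-0.06,1],[0,0,0],0],[[0.1,-0.06,1],[0,0,0],0]]' >/dev/null
python3 to.py .425 .231 .064 13.5
```

```text
t17.8 tcp [0.424 0.229 0.254] shift [0.01 0.02 0.17] turn [-0.001  0.    -0.001] j [-0.23  0.63 -0.46  2.05  0.49  0.58 -0.81] open 0.086
```

```bash
python3 -m handwheel '[[[0.01,0.01,0.14],[0,0,0],0],[[0.01,0.01,0.16],[0,0,0],0],[[0.01,0.01,0.16],[0,0,0],1],[[0.01,0.01,0.16],[0,0,0],1],[[0.01,0.01,0.16],[0,0,0],1],[[0.01,0.01,0.16],[0,0,0],1],[[0.01,0.01,0.16],[0,0,0],1],[[0.01,0.01,0.16],[0,0,0],1]]' 40
python3 -m handwheel '[[[0,0,0],[0,0,0],1],[[0,0,0],[0,0,0],1],[[0,0,-0.2],[0,0,0],1],[[0,0,-0.6],[0,0,0],1],[[0,0,-0.8],[0,0,0],1]]'
python3 to.py .593 .337 .10 -10.8
```

```text
t: 18.55
tcp_pos: [0.4255, 0.2303, 0.242]
eef_rot: [[-0.228, 0.974, 0.002], [0.974, 0.228, 0.001], [0.0, 0.002, -1.0]]
ft_force: [-1.2, -0.5, 6.5]
opening: 0.053
finger_force: 43.4
t: 19.05
tcp_pos: [0.4255, 0.2302, 0.3228]
eef_rot: [[-0.228, 0.974, 0.002], [0.974, 0.228, 0.002], [0.001, 0.002, -1.0]]
ft_force: [0.8, 0.0, -3.8]
opening: 0.0529
finger_force: 44.4
t19.1 tcp [0.425 0.23  0.323] shift [0.66 1.87 0.5 ] turn [ 0.    -0.     0.067] j [-0.16  0.52 -0.55  1.98  0.4   0.74 -0.72] open 0.053
```

```bash
python3 -m handwheel '[[[0.35,0.95,0],[0,0,0.067],1],[[0.35,0.95,0],[0,0,0.067],1],[[0.35,0.95,0],[0,0,0.067],1],[[0.35,0.95,0],[0,0,0.067],1],[[0.35,0.95,0],[0,0,0.067],1]]' >/dev/null
python3 to.py .593 .337 .05 -10.8
```

```text
t19.6 tcp [0.509 0.285 0.32 ] shift [0.67 0.73 0.97] turn [-0.  0.  0.] j [-0.29  0.64 -0.41  1.71  0.32  0.86 -1.03] open 0.053
```

```bash
python3 -m handwheel '[[[0.67,0.73,0],[0,0,0],1],[[0.67,0.73,0.3],[0,0,0],1],[[0.67,0.73,0.8],[0,0,0],1],[[0.67,0.73,1],[0,0,0],1],[[0.67,0.73,1],[0,0,0],1]]' |grep -E "tcp|ft"
python3 -m handwheel '[[[0,0,0.2],[0,0,0],1],[[0,0,0.25],[0,0,0],1],[[0,0,0.26],[0,0,0],1],[[0,0,0.26],[0,0,0],1]]' |grep -E "tcp|ft"
```

```text
tcp_pos: [0.592, 0.3353, 0.215]
ft_force: [-1.8, -0.6, -3.1]
tcp_pos: [0.5945, 0.3377, 0.1964]
ft_force: [1.2, 0.5, -2.7]
```

```bash
python3 -m handwheel '[[[0,0,0.04],[0,0,0],1],[[0,0,0.05],[0,0,0],1],[[0,0,0.05],[0,0,0],1]]' |grep -E "tcp|ft"
python3 -m handwheel '[[[0,0,0.01],[0,0,0],1],[[0,0,0.01],[0,0,0],1]]' |grep -E "tcp|ft"
```

```text
tcp_pos: [0.5944, 0.3377, 0.1901]
ft_force: [-0.2, -0.8, -2.8]
tcp_pos: [0.5943, 0.3377, 0.1901]
ft_force: [-1.7, -1.8, 4.7]
```

Touching. Release, lift, and return to the stack.

```bash
python3 -m handwheel '[[[0,0,0],[0,0,0],0],[[0,0,0],[0,0,0],0],[[0,0,0],[0,0,0],0],[[0,0,-0.3],[0,0,0],0],[[0,0,-0.7],[0,0,0],0],[[0,0,-1],[0,0,0],0]]' | grep -E "tcp|ft|open"
python3 -m handwheel '[[[-0.7,-0.7,-0.5],[0,0,-0.067],0],[[-0.7,-0.7,-0.5],[0,0,-0.067],0],[[-0.7,-0.7,-0.5],[0,0,-0.067],0],[[-0.7,-0.7,-0.5],[0,0,-0.067],0]]' >/dev/null
python3 to.py .435 .222 .184 13.5
```

```text
tcp_pos: [0.5946, 0.3381, 0.2908]
ft_force: [0.5, 0.2, -0.4]
opening: 0.0856
t21.9 tcp [0.511 0.281 0.34 ] shift [-0.4  -0.88 -0.17] turn [ 0.    -0.    -0.001] j [-0.21  0.63 -0.54  1.69  0.39  0.93 -0.67] open 0.086
```

```bash
python3 -m handwheel '[[[-0.4,-0.88,-0.17],[0,0,0],0],[[-0.4,-0.88,-0.17],[0,0,0],0],[[-0.4,-0.88,-0.17],[0,0,0],0],[[-0.4,-0.88,-0.17],[0,0,0],0]]' >/dev/null
python3 bx.py red_box .056 grey_box .028 blue_box .032 red_bay .004
python3 to.py .425 .231 .14 13.5
```

```text
red_box 0.81 [181. 276.] (426, 234, 119, 63, -77.0)
grey_box 0.9 [110. 253.] (411, 298, 68, 16, 13.0)
blue_box 0.87 [106. 484.] (588, 337, 99, 63, 79.6)
red_bay 0.79 [274. 471.] (657, 162, 104, 103, 3.1)
red_bay 0.62 [ 30. 357.] (472, 380, 88, 43, 13.0)
t22.6 tcp [0.437 0.224 0.356] shift [ 0.09 -0.1   0.43] turn [ 0.    -0.    -0.001] j [-0.12  0.49 -0.58  1.93  0.36  0.83 -0.66] open 0.086
```

```bash
python3 -m handwheel '[[[0.11,-0.09,0.4],[0,0,0],0],[[0.11,-0.09,0.8],[0,0,0],0],[[0.11,-0.09,1],[0,0,0],0],[[0.11,-0.09,1],[0,0,0],0],[[0.11,-0.09,1],[0,0,0],0]]' >/dev/null
python3 to.py .4258 .233 .037 13.1
```

```text
t23.1 tcp [0.425 0.233 0.256] shift [0.   0.01 0.46] turn [ 0. -0.  0.] j [-0.23  0.63 -0.47  2.04  0.5   0.58 -0.82] open 0.085
```

```bash
python3 -m handwheel '[[[0,0.01,0.25],[0,0,0],0],[[0,0.01,0.4],[0,0,0],0],[[0,0.01,0.44],[0,0,0],0],[[0,0.01,0.44],[0,0,0],1],[[0,0.01,0.44],[0,0,0],1],[[0,0.01,0.44],[0,0,0],1],[[0,0.01,0.44],[0,0,0],1],[[0,0.01,0.44],[0,0,0],1]]' 45
python3 -m handwheel '[[[0,0,0],[0,0,0],1],[[0,0,0],[0,0,0],1],[[0,0,-0.2],[0,0,0],1],[[0,0,-0.5],[0,0,0],1],[[0,0,-0.8],[0,0,0],1],[[0,0,-0.8],[0,0,0],1]]'
python3 to.py .657 .133 .10 2.8
```

```text
t: 23.9
tcp_pos: [0.426, 0.2325, 0.2133]
eef_rot: [[-0.227, 0.974, 0.003], [0.974, 0.227, 0.002], [0.001, 0.003, -1.0]]
ft_force: [-0.2, -0.6, 7.1]
opening: 0.0608
finger_force: 49.5
t: 24.5
tcp_pos: [0.4262, 0.2328, 0.2951]
eef_rot: [[-0.227, 0.974, 0.007], [0.974, 0.227, 0.004], [0.003, 0.008, -1.0]]
ft_force: [0.7, 1.2, -2.8]
opening: 0.0603
finger_force: 51.6
t24.5 tcp [0.426 0.233 0.295] shift [-1.5   2.02  0.23] turn [ 0.001 -0.001  0.029] j [-0.19  0.57 -0.53  2.01  0.45  0.67 -0.77] open 0.06
```

```bash
python3 -m handwheel '[[[-0.6,0.9,-0.1],[0,0,0.029],1],[[-0.6,0.9,-0.1],[0,0,0.029],1],[[-0.6,0.9,-0.1],[0,0,0.029],1],[[-0.6,0.9,-0.1],[0,0,0.029],1]]' >/dev/null
python3 -m handwheel '[[[-0.7,0.9,0],[0,0,0],1],[[-0.7,0.9,0],[0,0,0],1],[[-0.7,0.9,0],[0,0,0],1],[[-0.7,0.9,0],[0,0,0],1]]' >/dev/null
python3 to.py .657 .133 .016 2.8; python3 bx.py red_bay .004
```

```text
t25.3 tcp [0.62  0.126 0.3  ] shift [0.06 0.37 1.11] turn [-0.     0.    -0.001] j [ 0.04  0.74 -0.48  1.58  0.41  0.92 -0.54] open 0.061
red_bay 0.94 [131. 363.] (659, 140, 145, 102, -87.2)
```

```bash
python3 -m handwheel '[[[0.06,0.37,0.3],[0,0,0],1],[[0.06,0.37,0.7],[0,0,0],1],[[0.06,0.37,1],[0,0,0],1],[[0.06,0.37,1],[0,0,0],1],[[0.06,0.37,1],[0,0,0],1]]' | grep -E "tcp|ft"
python3 to.py .657 .133 .016 2.8
```

```text
tcp_pos: [0.6554, 0.1384, 0.202]
ft_force: [0.0, 0.1, -2.8]
t25.9 tcp [0.655 0.138 0.202] shift [-0.05  0.01  0.13] turn [-0. -0.  0.] j [-0.01  0.91 -0.43  1.53  0.47  0.81 -0.57] open 0.06
```

```bash
python3 -m handwheel '[[[-0.05,0.01,0.04],[0,0,0],1],[[-0.05,0.01,0.09],[0,0,0],1],[[-0.05,0.01,0.11],[0,0,0],1],[[-0.05,0.01,0.11],[0,0,0],1]]' | grep -E "tcp|ft"
python3 -m handwheel '[[[0,0,0.02],[0,0,0],1],[[0,0,0.02],[0,0,0],1]]' | grep -E "tcp|ft"
```

```text
tcp_pos: [0.6578, 0.1312, 0.191]
ft_force: [-1.5, -0.6, -3.6]
tcp_pos: [0.6581, 0.1315, 0.1895]
ft_force: [-0.6, -1.0, -0.2]
```

```bash
python3 -m handwheel '[[[0,0.0,0.01],[0,0,0],1],[[0,0,0.01],[0,0,0],1]]' | grep -E "tcp|ft"
python3 -m handwheel '[[[0,0,0],[0,0,0],0],[[0,0,0],[0,0,0],0],[[0,0,0],[0,0,0],0],[[0,0,-0.3],[0,0,0],0],[[0,0,-0.7],[0,0,0],0],[[0,0,-1],[0,0,0],0]]' | grep -E "tcp|ft|open"
python3 -m handwheel '[[[0.3,-0.4,-0.7],[0,0,0],0],[[0.3,-0.4,-0.7],[0,0,0],0],[[0.3,-0.4,-0.7],[0,0,0],0]]' >/dev/null
python3 bx.py red_box .032 red_bay .004 blue_box .032 grey_box .028
python3 to.py .56 .28 .184 -10.8
```

```text
tcp_pos: [0.658, 0.1316, 0.1895]
ft_force: [-3.5, 0.0, 4.8]
tcp_pos: [0.6582, 0.1317, 0.2897]
ft_force: [1.1, -1.2, -0.8]
opening: 0.0854
red_box 0.97 [219. 323.] (658, 135, 123, 61, -87.5)
red_bay 0.8 [194. 290.] (659, 132, 162, 105, -87.2)
blue_box 0.92 [ 28. 257.] (589, 307, 55, 45, -7.3)
grey_box 0.89 [99. 72.] (430, 234, 143, 80, -79.1)
t27.9 tcp [0.617 0.158 0.356] shift [ 1.25 -0.51 -0.01] turn [-0.     0.     0.037] j [ 0.    0.69 -0.51  1.52  0.37  1.04 -0.55] open 0.086
```

```bash
python3 -m handwheel '[[[0.7,-0.4,0],[0,0,0.037],0],[[0.7,-0.4,0],[0,0,0.037],0],[[0.7,-0.4,0],[0,0,0.037],0],[[0.7,-0.4,0],[0,0,0.037],0]]' >/dev/null
python3 bx.py blue_box .032 grey_box .028
python3 to.py .5935 .3377 .09 -10.8
```

```text
blue_box 0.77 [ 61. 282.] (594, 336, 94, 53, 79.5)
grey_box 0.93 [206. 130.] (429, 235, 144, 80, -79.0)
t28.4 tcp [0.574 0.225 0.357] shift [ 1.14 -0.02  0.93] turn [-0.  0.  0.] j [-0.14  0.65 -0.45  1.58  0.32  0.99 -0.88] open 0.086
```

Run:
```python
from h import *
p=read_camera("wrist");save(p,"w3.png")
```

```text
(no output)
```

View pics/w3.png

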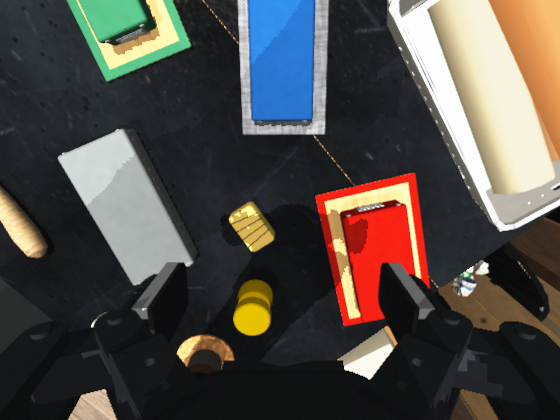

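Grey box at (130,206), blue on the mat at (283,60), red inside its border at (375,260). All stand as intended.

```bash
python3 -m handwheel '[[[0.95,-0.01,0],[0,0,0],0],[[0.95,-0.01,0],[0,0,0],0],[[0.95,-0.01,0.3],[0,0,0],0],[[0.95,-0.01,0.7],[0,0,0],0],[[0.95,-0.01,0.9],[0,0,0],0],[[0.95,-0.01,0.9],[0,0,0],0]]' >/dev/null
python3 to.py .594 .337 .0165 -10.8
```

```text
t29.1 tcp [0.589 0.319 0.263] shift [0.19 0.01 0.74] turn [-0.001  0.001  0.   ] j [-0.31  0.82 -0.4   1.49  0.37  0.91 -1.01] open 0.085
```

```bash
python3 -m handwheel '[[[0.19,0.01,0.3],[0,0,0],0],[[0.19,0.01,0.6],[0,0,0],0],[[0.19,0.01,0.72],[0,0,0],0],[[0.19,0.01,0.72],[0,0,0],0],[[0.19,0.01,0.72],[0,0,0],1],[[0.19,0.01,0.72],[0,0,0],1],[[0.19,0.01,0.72],[0,0,0],1],[[0.19,0.01,0.72],[0,0,0],1]]' 40 >/dev/null
python3 -m handwheel '[[[0,0,0],[0,0,0],1],[[0,0,0],[0,0,0],1]]'
python3 -m handwheel '[[[0,0,-0.2],[0,0,0],1],[[0,0,-0.5],[0,0,0],1],[[0,0,-0.9],[0,0,0],1],[[0,0,-0.9],[0,0,0],1]]'|grep -E "open|ft|fing"
python3 to.py .425 .233 .10 13.0
```

```text
t: 30.05
tcp_pos: [0.5948, 0.3398, 0.1984]
eef_rot: [[0.184, 0.983, 0.003], [0.983, -0.184, 0.002], [0.002, 0.003, -1.0]]
ft_force: [-0.9, -0.8, 6.4]
opening: 0.0524
finger_force: 42.5
ft_force: [1.1, 1.1, -1.7]
opening: 0.052
finger_force: 43.2
t30.4 tcp [0.596 0.341 0.292] shift [-1.38 -1.48  0.17] turn [ 0.002 -0.001 -0.066] j [-0.33  0.81 -0.41  1.43  0.36  0.97 -1.02] open 0.052
```

```bash
python3 -m handwheel '[[[-0.7,-0.75,0],[0,0,-0.067],1],[[-0.7,-0.75,0],[0,0,-0.067],1],[[-0.7,-0.75,0],[0,0,-0.067],1],[[-0.7,-0.75,0],[0,0,-0.067],1],[[-0.7,-0.75,0],[0,0,-0.067],1]]'|grep -E "open|ft|fing"
python3 bx.py grey_box .028
python3 - <<'E'
from h import *
p=read_camera("wrist");save(p,"w4.png")
P=[read_camera("top")];save(P[0],"top1.png")
E
python3 to.py .425 .233 .10 13.0
```

```text
ft_force: [0.3, 0.6, -3.2]
opening: 0.0518
finger_force: 43.4
grey_box 0.71 [222. 152.] (424, 246, 126, 73, -78.9)
grey_box 0.48 [398. 419.] (662, 149, 69, 29, -40.5)
t31.1 tcp [0.508 0.285 0.286] shift [-0.31 -0.93  0.13] turn [ 0.    -0.     0.001] j [-0.23  0.7  -0.53  1.75  0.46  0.82 -0.74] open 0.052
```

View pics/w4.png

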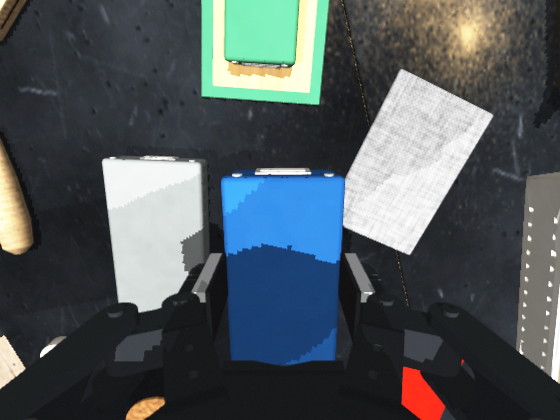

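Blue is held square at (283,270). The grey box is at (155,235), with its far top corners near (104,160) and (206,163).

Run:
```python
from h import *
p=read_camera("wrist")
for n,a,b,z,L in(("grey",(104,161),(206,163),.028,.144),("blue",(222,178),(343,178),.1195,.098)):
    A,B=ray(p,a,z),ray(p,b,z);v=B-A;w=np.linalg.norm(v);u=np.array([v[1],-v[0],0])/w
    print(n,"width",round(w,4),"yaw",np.degrees(np.arctan2(v[1],v[0])).round(1),"centre",np.round((A+B)/2+u*L/2,4))
print(observe()["tcp_pos"])
```

```text
grey width 0.0709 yaw 12.3 centre [0.4285 0.2326 0.028 ]
blue width 0.0511 yaw 13.4 centre [0.5093 0.2825 0.1195]
[0.50820159 0.28501217 0.2857439 ]
```

```bash
python3 -m handwheel '[[[-0.3,-0.91,0],[0,0,0],1],[[-0.3,-0.91,0],[0,0,0],1],[[-0.3,-0.91,0.2],[0,0,0],1],[[-0.3,-0.91,0.45],[0,0,0],1],[[-0.3,-0.91,0.45],[0,0,0],1],[[-0.3,-0.91,0.45],[0,0,0],1]]'|grep -E "tcp|ft|fing"
python3 to.py .4263 .2345 .0495 12.8
```

```text
tcp_pos: [0.4265, 0.2346, 0.241]
ft_force: [-0.5, 0.4, -3.4]
finger_force: 43.8
t31.8 tcp [0.427 0.235 0.241] shift [-0.   -0.    0.18] turn [ 0.    -0.     0.002] j [-0.24  0.66 -0.46  2.05  0.54  0.56 -0.85] open 0.052
```

```bash
python3 -m handwheel '[[[0,0,0.06],[0,0,0],1],[[0,0,0.12],[0,0,0],1],[[0,0,0.14],[0,0,0],1],[[0,0,0.14],[0,0,0],1]]'|grep -E "tcp|ft"
python3 -m handwheel '[[[0,0,0.03],[0,0,0],1],[[0,0,0.03],[0,0,0],1]]'|grep -E "tcp|ft"
```

```text
tcp_pos: [0.4261, 0.234, 0.2266]
ft_force: [1.0, -0.5, -2.8]
tcp_pos: [0.4261, 0.234, 0.2236]
ft_force: [0.3, -0.1, -3.3]
```

```bash
python3 -m handwheel '[[[0,0,0.02],[0,0,0],1],[[0,0,0.02],[0,0,0],1]]'|grep -E "tcp|ft"
python3 -m handwheel '[[[0,0,0.01],[0,0,0],1],[[0,0,0.01],[0,0,0],1]]'|grep -E "tcp|ft"
```

```text
tcp_pos: [0.4261, 0.2342, 0.2224]
ft_force: [-1.9, -1.2, 3.3]
tcp_pos: [0.426, 0.2342, 0.2223]
ft_force: [-2.4, -1.8, 11.5]
```

Contact at the expected height. Release, back off and check everything.

```bash
python3 -m handwheel '[[[0,0,0],[0,0,0],0],[[0,0,0],[0,0,0],0],[[0,0,0],[0,0,0],0],[[0,0,-0.3],[0,0,0],0],[[0,0,-0.7],[0,0,0],0],[[0,0,-1],[0,0,0],0]]' | grep -E "tcp|ft|open"
python3 -m handwheel '[[[-0.5,0.1,-0.7],[0,0,0],0],[[-0.5,0.1,-0.7],[0,0,0],0],[[-0.5,0.1,-0.7],[0,0,0],0]]' >/dev/null
python3 bx.py blue_box .056 grey_box .028 paint_jar .052
python3 -m handwheel '[[[-1,0.3,-0.3],[0,0,0],0],[[-1,0.3,-0.3],[0,0,0],0],[[-1,0.3,-0.3],[0,0,0],0]]' >/dev/null
python3 -m handwheel '[[[-0.9,0,0],[0,0,0],0],[[-0.9,0,0],[0,0,0],0],[[-0.9,0,0],[0,0,0],0]]' >/dev/null
python3 bx.py blue_box .056 grey_box .028 paint_jar .052 coaster .004
python3 - <<'E'
from h import *
p=read_camera("wrist");save(p,"w5.png")
E
```

```text
tcp_pos: [0.4262, 0.2343, 0.3223]
ft_force: [0.4, 0.1, -0.0]
opening: 0.0854
blue_box 0.91 [136. 266.] (427, 232, 98, 54, -76.8)
grey_box 0.58 [ 80. 257.] (423, 233, 143, 71, -78.8)
grey_box 0.29 [285. 251.] (441, 55, 65, 57, 3.7)
grey_box 0.25 [138. 265.] (427, 230, 107, 59, -76.4)
paint_jar 0.83 [309. 242.] (442, 46, 63, 36, 86.8)
paint_jar 0.72 [264. 325.] (514, 119, 55, 36, -67.7)
blue_box 0.18 [  8. 236.] (444, 154, 63, 8, 12.9)
grey_box 0.61 [  3. 239.] (439, 160, 69, 9, 12.9)
paint_jar 0.82 [ 78. 308.] (519, 107, 37, 36, 12.9)
paint_jar 0.61 [140. 214.] (446, 32, 44, 37, 17.2)
coaster 0.97 [122. 234.] (445, 37, 67, 58, -47.2)
```

View pics/w5.png

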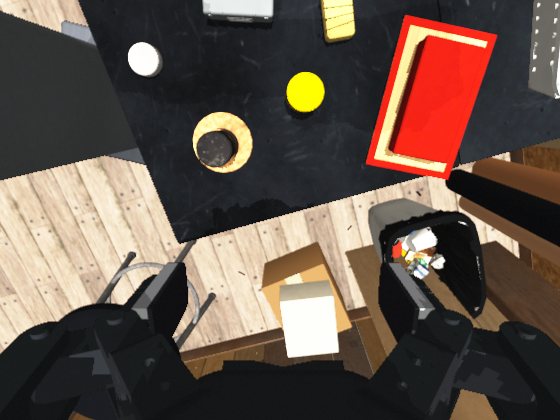

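Run:
```python
from h import *
p=read_camera("wrist")
print("lid",ray(p,(215,149),.052).round(4),"coaster",ray(p,(222.5,142),.004).round(4))
q=read_camera("top")
for t,z in(("paint_jar",.04),("coaster",.004),("green_box",.032),("green_bay",.004),("red_box",.032),("red_bay",.004),("blue_box",.056)):
    for d in silhouettes(t,q)[:3]: print(t,round(d["score"],2),rect(q,d["mask"],z))
```

```text
lid [0.4445 0.0312 0.052 ] coaster [0.4432 0.0339 0.004 ]
paint_jar 0.76 (438, 33, 44, 37, -44.8)
paint_jar 0.56 (513, 109, 44, 36, -25.6)
paint_jar 0.48 (207, 360, 37, 34, -88.9)
coaster 0.79 (440, 34, 68, 67, 45.2)
coaster 0.51 (430, 232, 102, 59, -76.8)
green_box 0.6 (460, 418, 80, 50, -81.8)
green_bay 0.94 (462, 419, 118, 87, -80.2)
red_box 0.97 (653, 133, 120, 67, -89.1)
red_bay 0.6 (657, 132, 159, 103, -87.8)
blue_box 0.7 (423, 232, 99, 57, -77.6)
```

All within about 4 mm of centre, so handing in.

```bash
python3 -c "
from rig import *
print(sign_off())"
```

```text
the job is handed in; nothing more can be done
None
```

The job is handed in: the jar is on the coaster, the green and red boxes are in their bays, and the blue box is back on the grey box. The last camera check put each within about 5 mm of centre and square to within about 3°, and the robot was clear of everything; the hand-in returned no verdict.

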